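Load the cup slide and hold it at its mark

ROBOT

A 6-joint arm with a two-finger parallel gripper is mounted at the origin on the work surface. World frame = base frame: x ahead of the robot, y to its left, z up, the work surface at z = 0. Lengths are in m, angles in rad, forces in N, time in s.
With the tool pointing down it reaches from about 0.225 to 0.725 m from the base axis. Payload 3.1 kg.
Tool frame: the origin (TCP) lies between the finger pads; the fingertips stand 11 mm ahead of it and the grasp point (between the pads) lies 8 mm behind it; z points along the fingers, x is the direction in which the jaws open and shut, and the axes are right-handed (so a half turn about z gives the same grasp; the last joint's range is limited). The gripper opens to 85 mm and grips with 20 to 120 N. Pads are 22 mm wide; open, the fingers measure 114 mm over their backs; the gripper's body (76 mm by 85 mm) begins 54 mm behind the grasp point. The pads swing forward as they close: fully open they stand 13 mm farther back than shut.
Start: joints at [1.124, 0.048, 0.099, 1.622, 0, 1.443], TCP at [0.165, 0.499, 0.242] pointing down, gripper open.
Joint ranges: [-2.91, 2.91], [-0.99, 1.94], [-1.21, 1.42], [-2.12, 2.29], [-1.49, 1.47], [-3.14, 3.14]. Speed limits (rad/s): [2.79, 2.79, 3.14, 3.14, 3.14, 3.14].

INTERFACE

Orientations are given as a unit quaternion [x, y, z, w].
In Python, from bench import manip, grip, solver, telemetry, cams, ticket gives the robot as it stands. Calls block until the motion is done:
- manip.move_pose(position, orientation): joint-space move of the TCP to a pose.
- manip.line_to(position, vel=0.15, ori=None, contact_N=None): straight line of the TCP; ori=None keeps the orientation; vel is the mean speed in m/s. With contact_N (N) it stops when the force on the tool has changed by that much, and returns True; else False.
- manip.move_joints(angles): joint-space move.
- grip(opening, force=None): finger opening in m; force is the grip in N (None keeps the last); returns when the fingers have stopped.
- manip.sleep(seconds).
- solver.ik(position, orientation): joint angles nearest the present ones, or None.
- telemetry.sense(): the state.
- cams.read_camera(name): name is "scene" or "top" or "wrist"; returns a dict with "image" (400x640x3 uint8, red, green, blue), "camera_matrix" (3x3 intrinsics, pixels), "R" (3x3) and "t" (3): a world point X has camera coordinates R X + t; the wrist camera has in their place "T_tool_cam" (4x4, takes a point from camera to tool coordinates, whose origin is the TCP and whose axes are the tool frame's). Camera axes: x right, y down, z forward; pixel columns grow to the right and rows downward; lengths in m; the calibration is good to about 2 mm. A picture is of the moment at which its call begins: read the wrist's pose just before it. There is no depth.
A pose or a line that the arm cannot do raises manip.MotionError and nothing moves.
- ticket.job_done(): hands the job in, once; it reports no verdict.
The state is a dict: "t": time; "q": joint angles; "joint_velocities": joint speeds; "effort": joint torques, N m; "tcp_pos": TCP position; "tool_rot": TCP orientation; "wrist_force": force on the tool from outside, world axes, zero at the start; "ft_torque": the same for the moment, N m; "grip_width": finger opening in m.
Only numpy, scipy, OpenCV 4.12 (cv2) and the standard library are available. Lean on these libraries where they do the work, as an engineer would, in place of code of your own. Each camera call takes 0.05 s, during which the arm holds its last target.

TASK

Set the two loose steel cups, either one first, into the cup standing on the spring slide, so that all three are nested upright in one stack while the slide is home. Then pull the slide out by its upright handle until the pointer on its edge stands tip to tip with the blade of the clip that serves as the mark, with the stack still standing on it, and finish while holding it still there: do not let go, the spring would draw it back. Leave the other things on the table where they are.

Things in the scene. Friction and masses are not known exactly. Their poses are not given: they have to be found in the camera images.
- slide_base: white base plate of the spring slide, fixed to the table, 290 x 110 x 10 mm, with two steel rails along its x axis; origin on the table, plate reaches from -175 to +115 in x. Its -x axis is the pulling direction (roughly towards the robot)
- carriage: aluminium carriage on the rails, 165 x 66 mm plate, top face 28 above the table; moves along slide_base's -x only, 0 to 110 mm. A spring draws it back: about 4 N at home, 80 N/m more as it is pulled (about 10 N at 75 mm); let go, it runs home. Origin: on the plate's underside at mid-plate; axes as slide_base
- handle (a point): upright flat handle plate at the carriage's robot-side end: 12 thick (x) x 40 wide (y), its top 105 above the table. This point: centre of the plate in x and y, 17 below its top edge (88 above the table). Moves with the carriage; 120 mm to the -x side of the seat
- seat (a point): low black collar (outside 50 dia, inside 40, 10 high) on the carriage in which the lowest cup stands; this point: centre of the collar on the carriage plate's top face, 28 above the table; z up
- pointer (a point): small dark steel blade, 6 wide, 12 long, sticking out from the carriage's +y long edge; this point: its tip's centre line, on its top. Moves with the carriage
- mark_tip (a point): the mark: small dark steel clip, 16 x 12 x 14, screw on top, clamped on the base plate's +y margin, with a blade 6 wide aimed at the carriage. This point: the blade tip's centre line, on its top; axes as slide_base. With the carriage home it lies 50 to 85 to the -x side of the pointer; at the mark, both blades stand tip to tip (equal x in slide_base's frame)
- cup_a_mid (a point): point: cup axis, half-way up (30 above the foot), z up. Plain steel tapered cup, open top, 60 high, foot 33 dia, wall 2, mouth 52 inside, thick base (inner floor 24 above the foot), 80 g; its top 21 is a straight band 56 dia, to grip from outside. Three alike cups. This one stands in the carriage's collar.
- cup_b_mid (a point): point: cup axis, half-way up (30 above the foot), z up. Cup like cup_a (60 high, band 56 dia), loose on the table beside the slide. Set into another it stands 24 higher than that one, so fingers reaching more than about 22 below its rim would meet the rim of the cup under it.
- cup_c_mid (a point): point: cup axis, half-way up (30 above the foot), z up. Cup like cup_a (60 high, band 56 dia), loose on the table beside the slide. Set into another it stands 24 higher than that one, so fingers reaching more than about 22 below its rim would meet the rim of the cup under it.
- bottle: bystander: amber bottle, 44 diameter, 85 high, standing on the table beside the slide; origin at its foot
- weight: bystander: brass weight with a knob, 46 diameter, 55 high, standing on the table beside the slide; origin at its foot
- screwdriver: bystander: screwdriver, 190 long, lying on the table to the left; origin underneath, at its middle
- wrench: bystander: wrench, 150 long, lying on the table to the right; origin underneath, at its middle
- parts_tray: bystander: grey divided tray, 130 x 100 x 35 high, on the left; origin under its centre
- jar: bystander: white jar, 60 diameter, 70 high, on the table to the right; origin at its foot
Mind the look-alikes: they are no part of the job. Leave any purple look-alike of the part that bears cup_c_mid alone.

How it is judged:
On the way:
1. all three cups are nested in one stack on the slide, with the slide still home (((horizontal distance between cup_b_mid and cup_a_mid below 0.005 m and z of cup_b_mid in the frame of cup_a_mid between 0.02 and 0.028 m and horizontal distance between cup_c_mid and cup_b_mid below 0.005 m and z of cup_c_mid in the frame of cup_b_mid between 0.02 and 0.028 m) or (horizontal distance between cup_c_mid and cup_a_mid below 0.005 m and z of cup_c_mid in the frame of cup_a_mid between 0.02 and 0.028 m and horizontal distance between cup_b_mid and cup_c_mid below 0.005 m and z of cup_b_mid in the frame of cup_c_mid between 0.02 and 0.028 m)) and horizontal distance between cup_a_mid and seat below 0.006 m and z of cup_a_mid in the frame of seat below 0.034 m and angle between each of cup_a_mid, cup_b_mid, cup_c_mid's own z axis and vertical below 0.12 rad and x of pointer in the frame of slide_base above -0.025 m), for 0.2 s.
At the end, for the whole second after the job is handed in: Fingers hold the slide (3 N or more) at rest (under 10 mm/s), pointer within 5 mm of the mark; cups nested in one stack in the collar: each 20-28 mm above the one below, axes within 5 mm, lowest seated within 6 mm of the collar centre, all upright within 0.12 rad (((horizontal distance between cup_b_mid and cup_a_mid below 0.005 m and z of cup_b_mid in the frame of cup_a_mid between 0.02 and 0.028 m and horizontal distance between cup_c_mid and cup_b_mid below 0.005 m and z of cup_c_mid in the frame of cup_b_mid between 0.02 and 0.028 m) or (horizontal distance between cup_c_mid and cup_a_mid below 0.005 m and z of cup_c_mid in the frame of cup_a_mid between 0.02 and 0.028 m and horizontal distance between cup_b_mid and cup_c_mid below 0.005 m and z of cup_b_mid in the frame of cup_c_mid between 0.02 and 0.028 m)) and horizontal distance between cup_a_mid and seat below 0.006 m and z of cup_a_mid in the frame of seat below 0.034 m and angle between each of cup_a_mid, cup_b_mid, cup_c_mid's own z axis and vertical below 0.12 rad and x of pointer in the frame of mark_tip between -0.005 and 0.005 m and linear speed of carriage below 0.01 m/s and contact force between the fingers and carriage above 3 N); the arm keeps its last pose, push and grip.
It fails at once if a bystander was disturbed (moved more than 20 mm) (distance of any of bottle, weight, screwdriver, wrench, parts_tray, jar from where it was at the start of the episode above 0.02 m).
It also fails if it takes over 67 s, if anything falls off the work surface, if the arm or the gripper's body presses on something with over 40 N, if the wrist force passes 120 N, or if a joint passes its speed limit or range.

## Working session

There is one attempt and no reset: what is moved stays moved. The work goes in short steps, each a Python script; the robot and the scene stay as the last script left them, time stands still between calls to the robot, and variables do not carry over. Pictures are saved under pics/ and viewed, and the job is handed in when it is done.

```bash
ls; mkdir -p pics; python3 - <<'E'
from bench import manip, grip, solver, telemetry, cams, ticket
import cv2,numpy as np
s=telemetry.sense();print(s['t'],s['tcp_pos'],s['tool_rot'],s['grip_width'])
for n in ['scene','top','wrist']:
    d=cams.read_camera(n);cv2.imwrite(f'pics/{n}0.png',d['image'][:,:,::-1]);np.savez(f'pics/{n}0.npz',**d)
    print(n,{k:np.round(v,4).tolist() for k,v in d.items() if k!='image'})
E
```

```text
pics
0.0 [0.16430109 0.49800912 0.24112023] [ 8.10373616e-01  5.85912300e-01 -1.03263231e-03  5.60302761e-04] 0.08539833848202062
scene {'camera_matrix': [[422.0908, 0.0, 320.6598], [0.0, 422.0908, 200.8976], [0.0, 0.0, 1.0]], 'R': [[-0.3445, 0.9388, 0.0014], [0.5807, 0.2142, -0.7855], [-0.7377, -0.2698, -0.6189]], 't': [0.1789, -0.2526, 1.5904]}
top {'camera_matrix': [[368.3888, 0.0, 317.3899], [0.0, 368.3888, 195.7498], [0.0, 0.0, 1.0]], 'R': [[-0.0223, -0.9997, 0.0114], [-0.9815, 0.0197, -0.1906], [0.1903, -0.0154, -0.9816]], 't': [0.0129, 0.5264, 1.137]}
wrist {'camera_matrix': [[348.5636, 0.0, 312.4099], [0.0, 348.5636, 200.0114], [0.0, 0.0, 1.0]], 'T_tool_cam': [[1.0, -0.0002, -0.0003, -0.0001], [0.0003, 0.9637, 0.2669, -0.068], [0.0002, -0.2669, 0.9637, -0.1321], [0.0, 0.0, 0.0, 1.0]]}
```

View pics/scene0.png

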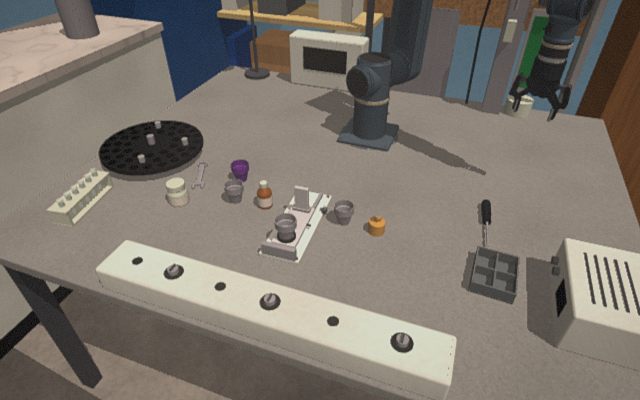

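View pics/top0.png

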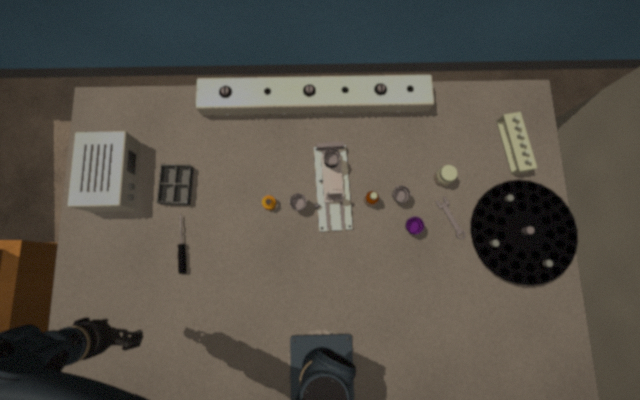

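View pics/wrist0.png

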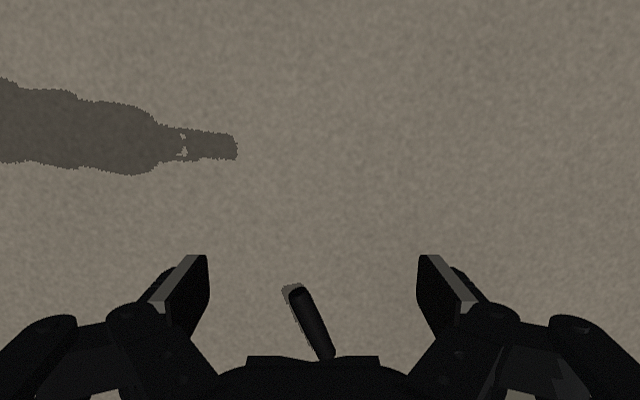

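```bash
cat > h.py <<'E'
import numpy as np, cv2
from scipy.spatial.transform import Rotation as Ro
def load(n):
    d=np.load(f'pics/{n}.npz'); return d
def ray(d,uv,tp=None,tr=None):
    K=d['camera_matrix'];v=np.linalg.inv(K)@np.array([uv[0],uv[1],1.])
    if 'R' in d: R=d['R'];return -R.T@d['t'],R.T@v
    T=d['T_tool_cam'];Rt=Ro.from_quat(tr).as_matrix()
    return Rt@T[:3,3]+tp, Rt@T[:3,:3]@v
def onz(d,uv,z,tp=None,tr=None):
    o,v=ray(d,uv,tp,tr);return o+v*(z-o[2])/v[2]
def proj(d,X,tp=None,tr=None):
    K=d['camera_matrix']
    if 'R' in d: c=d['R']@X+d['t']
    else:
        T=d['T_tool_cam'];Rt=Ro.from_quat(tr).as_matrix();c=T[:3,:3].T@(Rt.T@(np.array(X)-tp)-T[:3,3])
    p=K@c;return p[:2]/p[2]
E
python3 - <<'E'
from h import *
d=load('top0');im=d['image'][:,:,::-1]
cv2.imwrite('pics/topc.png',cv2.resize(im[130:250,240:480],None,fx=3.3,fy=3.3,interpolation=cv2.INTER_CUBIC))
for n,uv,z in [('yellowweight',(269,203),.03),('cupL',(299,203),.055),('bottle',(372,198),.08),('cupR',(402,194),.055),('purple',(415,226),.055),('cupA',(332,158),.083),('handle',(335,198),.1),('plate',(316,147),.01),('plate',(346,146),.01),('plate',(321,232),.01),('plate',(353,230),.01)]:
    print(n,onz(d,uv,z).round(3))
d=load('scene0');im=d['image'][:,:,::-1]
cv2.imwrite('pics/scenec.png',cv2.resize(im[140:270,200:400],None,fx=4,fy=4,interpolation=cv2.INTER_CUBIC))
E
```

```text
yellowweight [0.51 0.16 0.03]
cupL [0.503 0.061 0.055]
bottle [ 0.51  -0.169  0.08 ]
cupR [ 0.526 -0.271  0.055]
purple [ 0.422 -0.305  0.055]
cupA [ 0.642 -0.047  0.083]
handle [ 0.509 -0.052  0.1  ]
plate [0.704 0.002 0.01 ]
plate [ 0.706 -0.101  0.01 ]
plate [ 0.413 -0.008  0.01 ]
plate [ 0.418 -0.113  0.01 ]
```

View pics/topc.png

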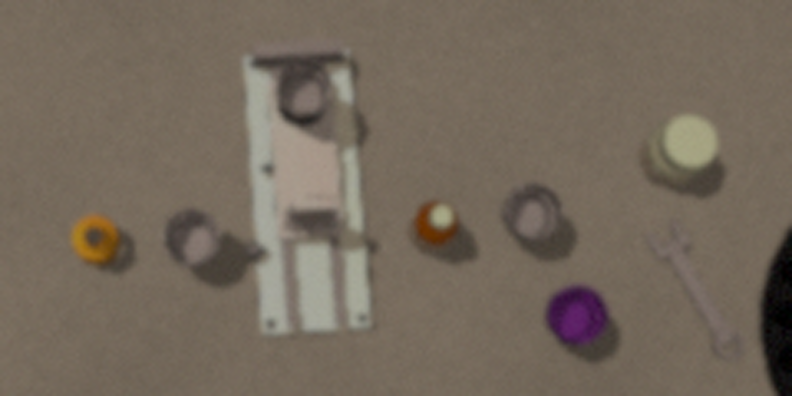

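View pics/scenec.png

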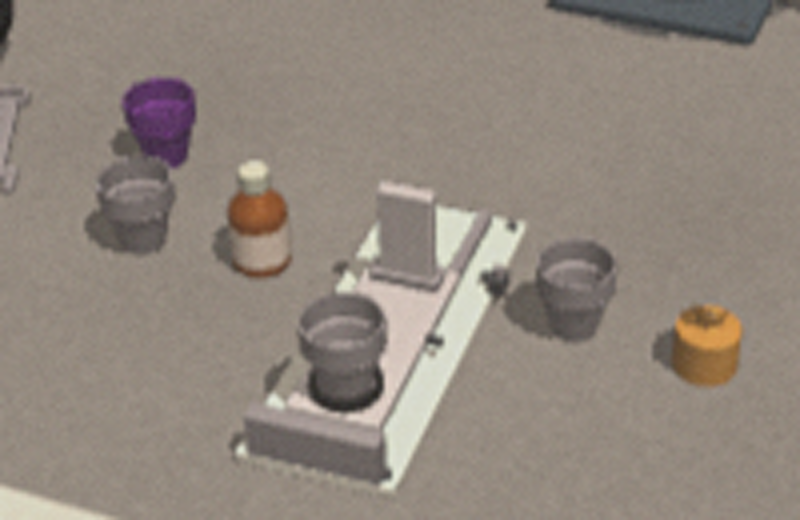

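```bash
cat >> h.py <<'E'
YAW=0.040
def Q(yaw=YAW):
    c,s=np.cos(yaw),np.sin(yaw)
    return Ro.from_matrix(np.array([[c,s,0],[s,-c,0],[0,0,-1.]])).as_quat()
def snap(name,cam='wrist'):
    from bench import telemetry,cams
    s=telemetry.sense();d=cams.read_camera(cam)
    np.savez(f'pics/{name}.npz',tp=s['tcp_pos'],tr=s['tool_rot'],**d);cv2.imwrite(f'pics/{name}.png',d['image'][:,:,::-1])
    return d,s
E
python3 - <<'E'
from h import *
from bench import *
from bench import manip, solver, telemetry
for y in [YAW,YAW+np.pi]:
    print(y,[np.round(q,2) if (q:=solver.ik(p,Q(y))) is not None else None for p in [(.55,-.03,.27),(.53,-.28,.25),(.505,.06,.05),(.645,-.047,.2),(.44,-.05,.085)]])
E
```

```text
0.04 [array([-0.18,  0.13,  0.24,  1.68,  0.  ,  1.35]), array([-0.6 ,  0.25,  0.34,  1.66,  0.  ,  0.93]), array([-0.01,  0.05, -0.28,  1.24,  0.  ,  1.52]), array([-0.18,  0.37,  0.39,  1.59,  0.  ,  1.35]), array([-0.26, -0.14, -0.4 ,  1.32,  0.  ,  1.27])]
3.181592653589793 [array([-0.18,  0.13,  0.24,  1.68,  0.  , -1.79]), array([-0.6 ,  0.25,  0.34,  1.66,  0.  , -2.21]), array([-0.01,  0.05, -0.28,  1.24,  0.  , -1.62]), array([-0.18,  0.37,  0.39,  1.59,  0.  , -1.79]), array([-0.26, -0.14, -0.4 ,  1.32,  0.  , -1.88])]
```

```bash
python3 - <<'E'
from h import *
from bench import manip, telemetry
manip.move_pose((.53,-.28,.25),Q()); snap('v2')
manip.move_pose((.55,-.03,.27),Q()); snap('v1')
print(telemetry.sense()['t'])
E
```

```text
4.2583
```

View pics/v1.png

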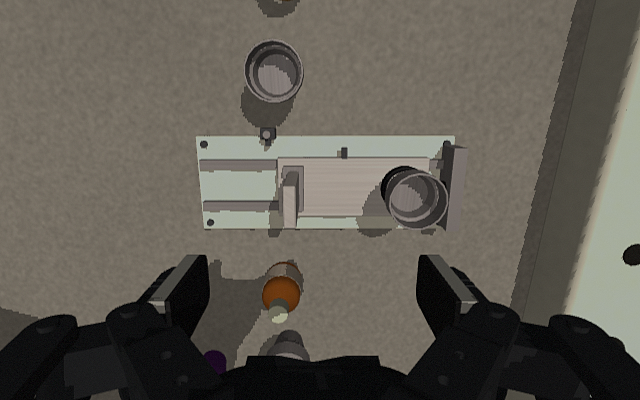

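View pics/v2.png

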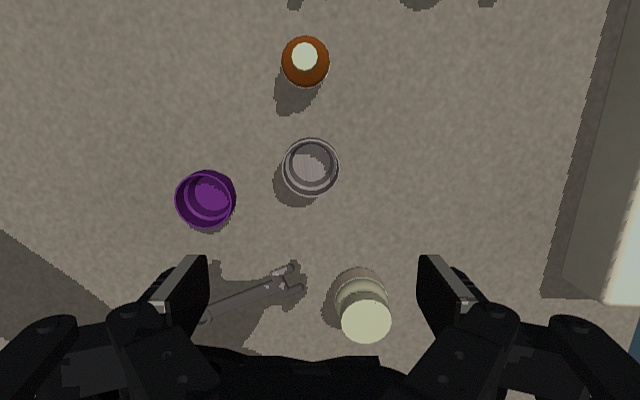

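```bash
python3 - <<'E'
from h import *
def hough(n,c,r):
    d=load(n);g=cv2.cvtColor(d['image'],cv2.COLOR_RGB2GRAY);h=55
    x0,y0=max(c[0]-h,0),max(c[1]-h,0);s=4
    cr=cv2.resize(g[y0:c[1]+h,x0:c[0]+h],None,fx=s,fy=s,interpolation=cv2.INTER_CUBIC)
    C=cv2.HoughCircles(cr,cv2.HOUGH_GRADIENT,1.5,20,param1=120,param2=20,minRadius=int((r-2.5)*s),maxRadius=int((r+2.5)*s))
    col=cv2.cvtColor(cr,cv2.COLOR_GRAY2BGR)
    if C is not None:
        for q in C[0][:1]:
            print(n,'c',q[0]/s+x0,q[1]/s+y0,'r',q[2]/s);cv2.circle(col,(int(q[0]),int(q[1])),int(q[2]),(0,0,255),1)
    cv2.circle(col,(0,0),1,(0,0,0),1)
    return col,(C[0][0][:2]/s+[x0,y0])
def rr(n,z,uv):
    d=load(n);o,_=ray(d,uv,d['tp'],d['tr']);P=onz(d,uv,z,d['tp'],d['tr']);T=d['T_tool_cam'];
    ax=Ro.from_quat(d['tr']).as_matrix()@T[:3,2]
    return 348.56*.028/np.dot(P-o,ax)
tiles=[]
for n,c,z in [('v1',(273,70),.06),('v1',(416,198),.088),('v2',(311,166),.06)]:
    r=rr(n,z,c);print('exp r',r)
    t,uv=hough(n,c,r);tiles.append(t);d=load(n)
    P=onz(d,uv,z,d['tp'],d['tr']);print(P.round(4))
    dd=load('top0');print('top proj',proj(dd,P).round(1)); print('scene proj',proj(load('scene0'),P).round(1))
H=max(t.shape[0] for t in tiles);tiles=[cv2.copyMakeBorder(t,0,H-t.shape[0],0,0,cv2.BORDER_CONSTANT)for t in tiles]
cv2.imwrite('pics/h.png',cv2.resize(np.hstack(tiles),None,fx=.6,fy=.6))
im=load('v1')['image'][:,:,::-1]
cv2.imwrite('pics/mk.png',cv2.resize(im[115:235,240:370],None,fx=5,fy=5,interpolation=cv2.INTER_NEAREST))
E
```

```text
exp r 30.353330038238024
v1 c 273.6875 73.6875 r 28.8
[0.5101 0.0617 0.06  ]
top proj [298.8 200.6]
scene proj [342.9 204.4]
exp r 30.004860907712157
v1 c 415.9375 196.8125 r 31.4375
[ 0.6467 -0.0434  0.088 ]
top proj [330.9 156.2]
scene proj [287.3 218.4]
exp r 29.97703853944026
v2 c 310.9375 167.8125 r 27.7
[ 0.5281 -0.2696  0.06  ]
top proj [401.9 193. ]
scene proj [233.2 183.6]
```

View pics/h.png

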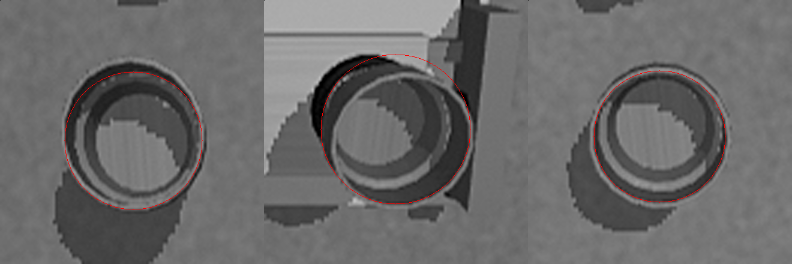

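View pics/mk.png

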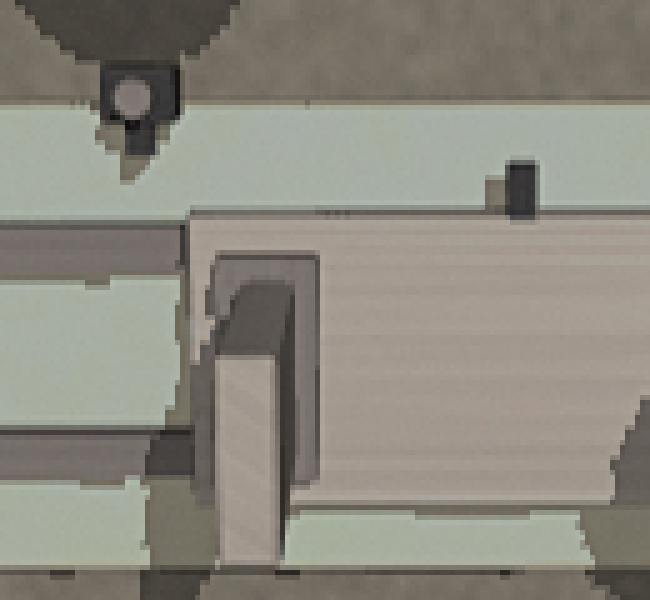

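```bash
cat >> h.py <<'E'
def rim(n,uv0,z,draw=None):
    """edge points along radial rays on the rim plane -> circle fit (outer r 28 mm)"""
    from scipy.optimize import least_squares
    from scipy.ndimage import map_coordinates
    d=load(n);tp,tr=(d['tp'],d['tr']) if 'T_tool_cam' in d else (None,None)
    g=cv2.GaussianBlur(cv2.cvtColor(d['image'],cv2.COLOR_RGB2GRAY),(0,0),.7).astype(float)
    c=onz(d,uv0,z,tp,tr)[:2]
    rs=np.arange(.0225,.034,.00025)
    for it in range(4):
        P=[]
        for a in np.linspace(0,2*np.pi,90,endpoint=False):
            u=np.array([np.cos(a),np.sin(a)])
            px=np.array([proj(d,np.r_[c+u*r,z],tp,tr) for r in rs])
            v=map_coordinates(g,[px[:,1],px[:,0]],order=1);dv=np.gradient(v)
            k=np.argmin(dv) # bright rim to darker outside
            if dv[k]<-1: P.append(c+u*rs[k])
        P=np.array(P)
        f=least_squares(lambda p:np.hypot(*(P-p).T)-.028,c,loss='soft_l1',f_scale=.0007)
        c=f.x
    res=np.abs(np.hypot(*(P-c).T)-.028)
    return np.r_[c,z],len(P),np.median(res)
E
python3 - <<'E'
from h import *
tiles=[]
for n,uv,z in [('v1',(273.8,70.6),.06),('v1',(418.1,200.5),.088),('v2',(311.6,167.7),.06)]:
    d=load(n);P,k,m=rim(n,uv,z);print(onz(d,uv,z,d['tp'],d['tr']).round(4),P.round(4),k,m.round(5), proj(load('top0'),P).round(1),proj(load('scene0'),P).round(1))
    im=cv2.resize(d['image'][:,:,::-1],None,fx=4,fy=4,interpolation=cv2.INTER_CUBIC)
    pts=[proj(d,P+.028*np.array([np.cos(a),np.sin(a),0]),d['tp'],d['tr'])*4+1.5 for a in np.linspace(0,6.28,80)]
    cv2.polylines(im,[np.int32(np.round(pts))],True,(0,0,255),1)
    x,y=int(uv[0]*4),int(uv[1]*4);tiles.append(im[y-170:y+170,x-170:x+170])
cv2.imwrite('pics/h2.png',cv2.resize(np.hstack(tiles),None,fx=.78,fy=.78,interpolation=cv2.INTER_AREA))
d=load('v1');f=lambda u,v:(240+u/5-.4,115+v/5-.4)
mt=f(139,155);pt=f(523,162);h1=f(245,355);h2=f(248,565);
print('mark',onz(d,mt,.024,d['tp'],d['tr']).round(4),'pointer',onz(d,pt,.028,d['tp'],d['tr']).round(4))
print('handle',onz(d,h1,.105,d['tp'],d['tr']).round(4),onz(d,h2,.105,d['tp'],d['tr']).round(4))
for u,v in [(197,137),(455,136),(204,229)]: print('plate',onz(d,(u,v),.01,d['tp'],d['tr']).round(4))
E
```

```text
[0.5102 0.0644 0.06  ] [0.5095 0.0638 0.06  ] 90 0.00112 [298.1 200.8] [343.7 204.5]
[ 0.6491 -0.0469  0.088 ] [ 0.6497 -0.0481  0.088 ] 89 0.00048 [332.3 155.3] [285.2 218.8]
[ 0.5287 -0.2695  0.06  ] [ 0.5274 -0.2702  0.06  ] 90 0.00077 [402.1 193.3] [233.2 183.4]
mark [ 0.5002 -0.0092  0.024 ] pointer [ 0.5826 -0.0069  0.028 ]
handle [ 0.5289 -0.0333  0.105 ] [ 0.5303 -0.0723  0.105 ]
plate [ 0.4202 -0.0044  0.01  ]
plate [0.7065 0.0079 0.01  ]
plate [ 0.4232 -0.113   0.01  ]
```

View pics/h2.png

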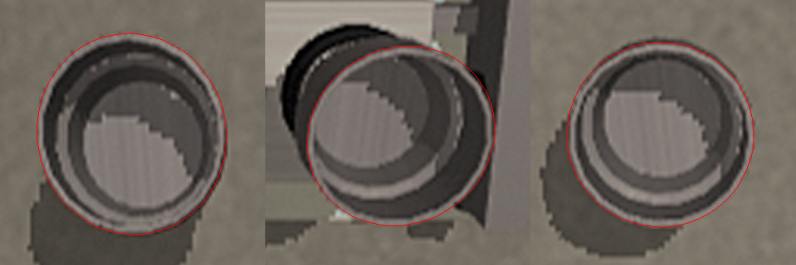

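```bash
cat >> h.py <<'E'
def st(tag):
    from bench import telemetry
    s=telemetry.sense();print(tag,'t',round(s['t'],2),'tcp',np.round(s['tcp_pos'],4),'F',np.round(s['wrist_force'],1),'w',round(s['grip_width'],4));return s
def pick(x,y):
    from bench import manip,grip
    manip.move_pose((x,y,.13),Q());hit=manip.line_to((x,y,.051),vel=.1,contact_N=8);st(f'down {hit}')
    grip(.045,30);s=st('grip')
    if not .050<s['grip_width']<.060: raise SystemExit('bad grasp')
    manip.line_to((x,y,.22),vel=.2);st('lift')
def place(x,y,rimz):
    from bench import manip
    manip.move_pose((x,y,.22),Q());st('above')
    z=rimz-.009
    manip.line_to((x,y,z+.006),vel=.1,contact_N=8)
    h=manip.line_to((x,y,z-.003),vel=.025,contact_N=4);st(f'placed hit={h} nominal z {z:.4f}')
E
python3 - <<'E'
from h import *
pick(.5095,.0638)
place(.6497,-.048,.112)
snap('p1s','scene');snap('p1w')
E
```

```text
down False t 5.92 tcp [0.5103 0.0637 0.0518] F [-0.4 -0.2 -0.2] w 0.0858
grip t 6.32 tcp [0.5102 0.0638 0.0523] F [-0.7 -0.4  4.6] w 0.0558
lift t 7.31 tcp [0.5087 0.0638 0.2183] F [ 0.4  0.2 -2.2] w 0.0554
above t 8.06 tcp [ 0.6486 -0.0475  0.2184] F [ 0.5  1.  -0.2] w 0.0554
placed hit=True nominal z 0.1030 t 9.63 tcp [ 0.6508 -0.0482  0.1043] F [ 0.7 -0.8  4. ] w 0.0558
```

```bash
python3 - <<'E'
from h import *
from bench import grip,manip
grip(.085);s=st('open');p=s['tcp_pos']
manip.line_to((p[0],p[1],.2),vel=.2);st('up')
pick(.528,-.2697)
snap('p2s','scene')
E
python3 - <<'E'
from h import *
im=load('p2s')['image'][:,:,::-1]
cv2.imwrite('pics/p2c.png',cv2.resize(im[120:270,200:400],None,fx=4,fy=4,interpolation=cv2.INTER_CUBIC))
E
```

```text
open t 10.14 tcp [ 0.6491 -0.0479  0.1016] F [-0.2 -0.3  0. ] w 0.0847
up t 10.78 tcp [ 0.649  -0.0478  0.1993] F [-0.9  0.9  0.1] w 0.0851
down False t 12.75 tcp [ 0.5286 -0.27    0.0518] F [-0.5 -1.   0.2] w 0.0852
grip t 13.14 tcp [ 0.5287 -0.2704  0.0524] F [-0.6 -0.7  4.6] w 0.0549
lift t 14.13 tcp [ 0.5273 -0.2693  0.218 ] F [-0.4  0.5 -1.5] w 0.055
```

View pics/p2c.png

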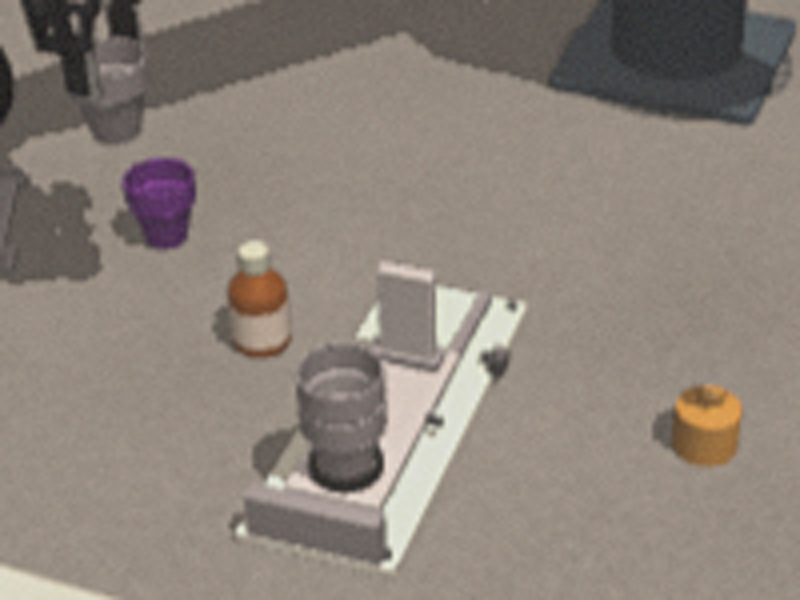

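The first cup stands nested upright in the collar cup (crop ~(342,400)). The second cup is in the gripper, top left, and the purple one is untouched. Placing the second.

```bash
python3 - <<'E'
from h import *
from bench import grip,manip
place(.6497,-.048,.136)
grip(.085);s=st('open');p=s['tcp_pos']
manip.line_to((p[0],p[1],.24),vel=.2)
manip.move_pose((.55,-.03,.27),Q());st('v');snap('v3');snap('p3s','scene')
im=load('p3s')['image'][:,:,::-1]
cv2.imwrite('pics/p3c.png',cv2.resize(im[120:270,200:400],None,fx=4,fy=4,interpolation=cv2.INTER_CUBIC))
E
```

```text
above t 15.18 tcp [ 0.6493 -0.0492  0.2196] F [ 0.4 -0.3 -0.8] w 0.0553
placed hit=True nominal z 0.1270 t 16.51 tcp [ 0.6509 -0.0482  0.1284] F [-0.3 -0.   4.8] w 0.0554
open t 16.92 tcp [ 0.6493 -0.0479  0.1259] F [-0.3 -0.   0.2] w 0.085
v t 18.13 tcp [ 0.549  -0.0298  0.2687] F [ 0.4 -0.7 -0.4] w 0.0851
```

View pics/p3c.png

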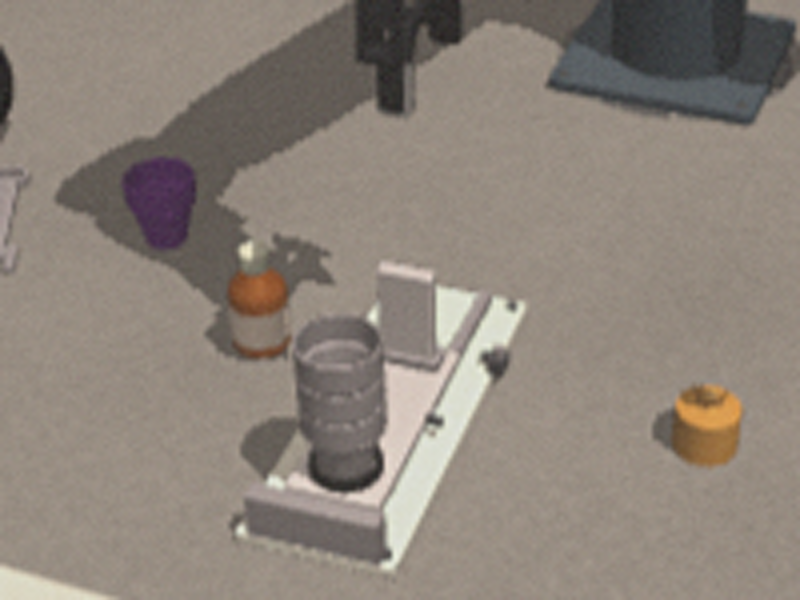

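View pics/v3.png

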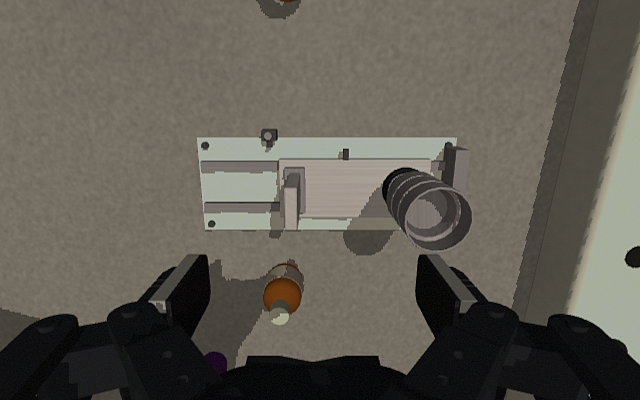

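```bash
python3 - <<'E'
from h import *
from bench import grip,manip
d=load('v3')
x,y=.5296,-.0528
manip.move_pose((x,y,.18),Q())
grip(.05)
print(manip.line_to((x,y,.080),vel=.1,contact_N=8));st('down')
grip(0.0,80);s=st('grip')
if not .009<s['grip_width']<.016: raise SystemExit('bad')
p=s['tcp_pos'];u=np.array([np.cos(YAW),np.sin(YAW),0])
np.save('p0.npy',p)
manip.line_to(np.r_[x,y,.080]-.074*u,vel=.04);s=st('pulled');print(((s['tcp_pos']-p)@u).round(4))
snap('w1');snap('w1s','scene')
E
```

```text
False
down t 20.29 tcp [ 0.5303 -0.053   0.0809] F [-0.  -0.3  0.3] w 0.05
grip t 20.73 tcp [ 0.53   -0.0529  0.0808] F [-1.2 -0.5  3.6] w 0.0113
pulled t 22.73 tcp [ 0.459  -0.0558  0.0808] F [10.2 -0.   0. ] w 0.0111
-0.071
```

View pics/w1.png

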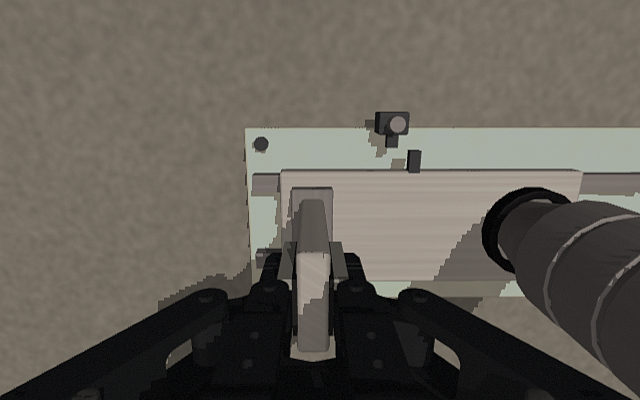

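```bash
python3 - <<'E'
from h import *
im=load('w1')['image'][:,:,::-1]
cv2.imwrite('pics/w1c.png',cv2.resize(im[105:180,365:440],None,fx=8,fy=8,interpolation=cv2.INTER_NEAREST))
E
```

```text
(no output)
```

View pics/w1c.png

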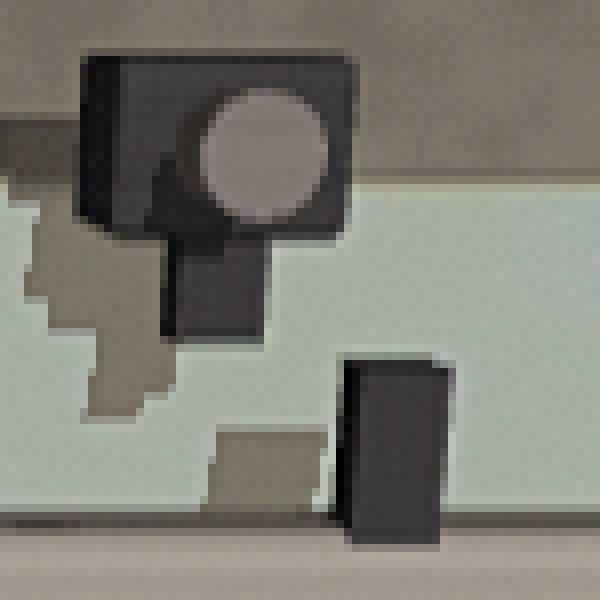

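```bash
python3 - <<'E'
from h import *
d=load('w1');u=np.array([np.cos(YAW),np.sin(YAW),0])
for z in (.018,.022,.026,.028):
    a=onz(d,(392.0,146.5),z,d['tp'],d['tr']);b=onz(d,(415.0,150.7),z,d['tp'],d['tr']);print(z,a.round(4),b.round(4),((b-a)@u).round(4))
E
```

```text
0.018 [ 0.5016 -0.0095  0.018 ] [ 0.5147 -0.0114  0.018 ] 0.013
0.022 [ 0.5006 -0.0091  0.022 ] [ 0.5135 -0.0109  0.022 ] 0.0128
0.026 [ 0.4997 -0.0087  0.026 ] [ 0.5123 -0.0104  0.026 ] 0.0125
0.028 [ 0.4992 -0.0084  0.028 ] [ 0.5116 -0.0102  0.028 ] 0.0124
```

```bash
python3 - <<'E'
from h import *
from bench import grip,manip
x,y=.5296,-.0528;p=np.load('p0.npy');u=np.array([np.cos(YAW),np.sin(YAW),0])
manip.line_to(np.r_[x,y,.080]-.0868*u,vel=.03);manip.sleep(.3);s=st('pulled');print(((s['tcp_pos']-p)@u).round(4))
snap('w2');snap('w2s','scene')
im=load('w2')['image'][:,:,::-1]
a=cv2.resize(im[105:180,365:440],None,fx=6,fy=6,interpolation=cv2.INTER_NEAREST)
b=load('w2s')['image'][:,:,::-1]
b=cv2.resize(b[150:262,230:317],(350,450),interpolation=cv2.INTER_CUBIC)
cv2.imwrite('pics/w2c.png',np.hstack([a,b]))
E
```

```text
pulled t 23.7 tcp [ 0.4465 -0.0563  0.0808] F [11.2  0.2 -1. ] w 0.011
-0.0835
```

View pics/w2c.png

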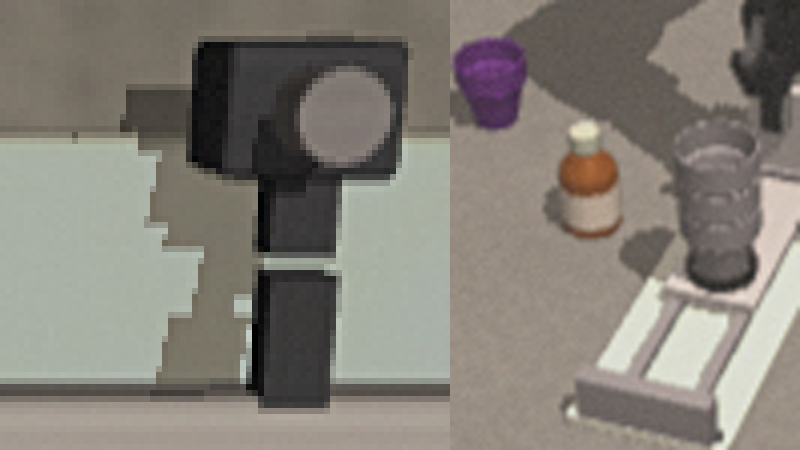

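View pics/w2s.png

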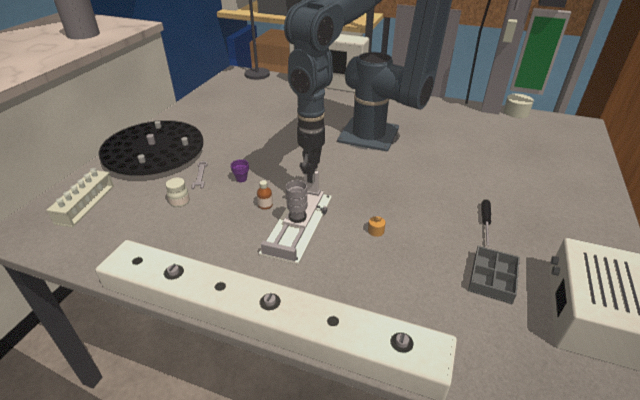

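The blades stand tip to tip, with centres at about 301 and 301 px in the 6x crop. The stack is still upright, the bystanders are in place, and the grip is holding against an 11 N pull. I'm handing it in.

```bash
python3 - <<'E'
from h import *
from bench import ticket
s=st('end');print(np.abs(s['joint_velocities']).max())
ticket.job_done()
E
```

```text
end t 23.8 tcp [ 0.4465 -0.0563  0.0808] F [10.1  1.2 -1.5] w 0.0109
0.0011781300564101475
the job is handed in; nothing more can be done
```

I set both loose steel cups into the collar cup while the slide was home. I then gripped the upright handle, pulled the slide out 83.5 mm, and handed the job in at 23.8 s while still holding it there.

- **Nesting:** both cups stopped on contact within 1 mm of the expected height. The pictures show one upright stack of three, before and after the pull.
- **Mark:** in the last wrist picture the pointer and the clip's blade stand tip to tip, to within about 1 mm.
- **Hold:** the fingers were closed on the handle at about 11 mm, the wrist carried 10–11 N of spring pull, and the arm was at rest.
- **Other things:** in the pictures the bystanders and the purple cup had not visibly moved.

My first circle fit to the cup rims (Hough) came out wrong. I replaced it with a radial edge fit, and for the right-hand cup I moved that result by about 0.5 mm by eye. No check failed after that.

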